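# Lock the two halves of a trolley top together

## Robot

A 6-joint arm with a two-finger parallel gripper is mounted at the origin on the work surface. World frame = base frame: x ahead of the robot, y to its left, z up, the work surface at z = 0. Lengths are in m, angles in rad, forces in N, time in s.
With the tool pointing down it reaches from about 0.35 to 0.775 m from the base axis. Payload 5.5 kg.
Tool frame: the origin (TCP) lies between the finger pads; the fingertips stand 19 mm ahead of it and the grasp point (between the pads) is the TCP; z points along the fingers, x is the direction in which the jaws open and shut, and the axes are right-handed (so a half turn about z gives the same grasp; the last joint's range is limited). The gripper opens to 85 mm and grips with 20 to 120 N. Pads are 22 mm wide; open, the fingers measure 114 mm over their backs; the gripper's body (76 mm by 85 mm) begins 54 mm behind the grasp point. The pads swing forward as they close: fully open they stand 13 mm farther back than shut.
Start: joints at [0.992, 0.313, 0.046, 1.304, 0, 1.431], TCP at [0.244, 0.521, 0.25] pointing down, gripper open.
Joint ranges: [-2.76, 2.76], [-0.86, 1.69], [-1.03, 1.26], [-2.2, 2.34], [-1.47, 1.5], [-3.14, 3.14]. Speed limits (rad/s): [2.57, 2.57, 3.14, 3.14, 3.14, 3.14].

## Interface

Orientations are given as a unit quaternion [w, x, y, z].
In Python, from workcell import env gives the robot as it stands. The module is installed in compiled form; this text tells all that it offers.
- The arm moves only by the tool carry_out, never from a script. Its argument "steps" is a list of rows, each a list of 7 numbers: the gripper command: -1 is shut, 1 is fully open, values between are in proportion, then the shift along the tool's x, y, z in m, then the turn, a rotation vector about the tool's x, y, z in rad. A call has 1 to 20 rows; each row shifts and turns the commanded pose from where the row before left it, along the tool's axes as they then stand; what a row does not reach is not made up. A row lasts 1/8 s, in which the tool goes at most 62.5 mm and 10.7 degrees, less where a joint would pass 70% of its speed; a pose out of reach is approached as far as the arm can. A call with a gripper value outside its range is refused whole. The fingers move at their own pace and stop on an object; "grip_force" is the grip in N (left out, the last holds). Time passes only in rows, so rows that do not move let the fingers close. It gives the time, the measured TCP pose, the force and the opening at its end, in the units of the state.
- env.get_state(): the state, without advancing time (a new reading comes with each control period).
- env.read_camera(name): name is "scene" or "side" or "wrist"; returns a dict with "color" (400x640x3 uint8, red, green, blue), "K" (3x3 intrinsics, pixels), "dist" ([k1, k2, p1, p2, k3] as OpenCV has them; the pictures are not rectified), "R" (3x3) and "t" (3): a world point X has camera coordinates R X + t. Camera axes: x right, y down, z forward; pixel columns grow to the right and rows downward; lengths in m; the calibration is good to about 2 mm. A picture is of the moment at which its call begins. There is no depth.
- env.hand_in(): hands the job in, once; it reports no verdict.
The state is a dict: "clock": time; "joint_pos": joint angles; "qvel": joint speeds; "tau": joint torques, N m; "tcp_pos": TCP position; "orientation": TCP orientation; "wrist_force": force on the tool from outside, world axes, zero at the start; "ft_torque": the same for the moment, N m; "finger_gap": finger opening in m.
Only numpy, scipy, OpenCV 4.12 (cv2) and the standard library are available. Lean on these libraries where they do the work, as an engineer would, in place of code of your own. Each camera call takes 0.05 s, during which the arm holds its last target. There are 200 camera calls.

## Task

Join the two halves of the wooden trolley top, which lie underside up on the worktop. Stand the tin of screws that is between them upright on the bare worktop clear of the boards, then, with both crescent locks swung fully open, bring the loose half up against the fixed half with its ends level; only then turn both lock levers a quarter turn fully home, so that the joint is drawn shut along its whole length. Do not tip the tin, and leave the bottle, the mug, the stack of cartons and the screwdriver where they are.

Things in the scene. Friction and masses are not known exactly. Their poses are not given: they have to be found in the camera images.
- fixed_half: Fixed half of the trolley top: pale board 300 (x) x 180 (y) x 22 mm, underside up on a thin black non-slip mat; does not move. Origin: middle of its joint edge at worktop level. The joint edge runs along x, the board lies on the -y side, the loose half belongs on the +y side. A batten 250 x 24 mm, 28 mm high, stands on it along x at y = -155 mm. Two mirror-image steel crescent locks.
- far_pivot (a point): Vertical pivot of the far crescent lock, on top of the fixed half (22 mm above the worktop), at x = +100, y = -14 mm of fixed_half. A flat lever and crescent, 6 to 11 mm above the board, turn about it; the hub is 26 mm in diameter, 12 mm high. The crescent stands at most 27 mm out over the joint edge. Axes as fixed_half.
- near_pivot (a point): The same for the near lock, at x = -100, y = -14 mm of fixed_half.
- lock_far (a joint): Turn of the far lever, rad. 0 = fully open, knob straight behind the pivot (-y of fixed_half). 1.57 = home, knob towards the other lock, lever parallel to the joint. Closes clockwise from above, stays where left; needs 2 N at the knob, up to 10 N when drawing. Past 0.2 its crescent bars the stud's way in. Closing, it passes behind the stud and draws it in from a gap of up to 5 mm.
- lock_near (a joint): The same for the near lock, a mirror image: it closes counter-clockwise seen from above; 1.57 = home, its knob towards the other lock too.
- lock_far_knob (a point): Upright round steel knob on the far lock's lever, 17 mm in diameter, 52 mm from the pivot: point on its axis 52 mm above the worktop. It runs from 33 to 64 mm above the worktop; under it lies the flat lever, 13 mm wide.
- lock_near_knob (a point): The near lock's round knob, same sizes and point.
- half_grip (a point): Loose half: pale board 300 x 180 x 22 mm, 0.8 kg, underside up. This point: middle of its batten (250 mm along x, 24 mm wide, 22 to 50 mm above the worktop), half-way up it, 90 mm from the joint edge. x along the joint edge, y across the board away from it, z up; parallel to fixed_half when joined. Two steel studs, 8 mm thick, 12 mm high, stand on it at x = +-100 mm, 8 mm from the joint edge.
- half_edge (a point): Middle of the loose half's joint edge, half-way through the board (11 mm above the worktop). Joined, it lies at x = 0, y = 0 of fixed_half.
- half_edge_far (a point): On the loose half's joint edge, 140 mm from its middle, towards +x (far end), 11 mm above the worktop.
- half_edge_near (a point): On the loose half's joint edge, 140 mm from its middle, towards -x (near end), 11 mm above the worktop.
- tin_mid (a point): Middle of the plain metal tin of screws, 56 mm in diameter, 85 mm high, open on top, 0.25 kg, standing on the worktop in the gap between the halves; point on its axis, half-way up; z is its axis.
- bottle: Bystander: tall green glass bottle, 68 mm in diameter, 260 mm high; origin under its centre.
- mug: Bystander: white mug, 76 mm in diameter, 90 mm high, with a handle that stands out about 35 mm towards its +y; origin under its centre.
- cartons: Bystander: stack of three flat white and silver cartons, 120 x 85 mm, 66 mm high; origin under its centre.
- driver_mid (a point): Bystander: screwdriver with a black handle, lying on the fixed half in front of its batten; total about 185 mm long, 22 mm thick, along its x; handle from -83 to +3 mm, blade from there to +103 mm; point on its axis.
Not all that is in view belongs to the job. Leave any purple look-alike of the part that bears tin_mid alone.

How it is judged:
By the outcome, as a careful person would: the job done as asked, in the order asked, and still so for the second after the job is handed in, with the robot touching nothing.
It also fails if it takes over 72 s, if anything falls off the work surface, if the arm or the gripper's body presses on something with over 40 N, if the wrist force passes 120 N, or if a joint passes its speed limit or range.

## Working session

There is one attempt and no reset: what is moved stays moved. The work goes in short steps, Python scripts to look and compute and a tool call to move; the robot and the scene stay as the last step left them, time stands still between calls to the robot, and variables do not carry over. Pictures are saved under pics/ and viewed, about 8 in all and at most 12, crops included, and the job is handed in when it is done.

Besides the shell and the picture viewer there is one more tool, called after "Emit:" as a command line: name --pt "numbers of a row" for each row, then --argument value for the rest. carry_out: Moves the arm, as the interface text tells. Its arguments: {"type":"object","properties":{"steps":{"type":"array","items":{"type":"array","items":{"type":"number"}}},"grip_force":{"type":"number"}},"required":["steps"]}

```bash
mkdir -p pics
cat > h.py <<'E'
import numpy as np, cv2, pickle
from workcell import env
def snap(n,tag):
    c=env.read_camera(n); cv2.imwrite(f'pics/{tag}.png',c['color'][:,:,::-1]); pickle.dump(c,open(f'pics/{tag}.pkl','wb')); return c
def load(tag): return pickle.load(open(f'pics/{tag}.pkl','rb'))
def ray(c,uv):
    uv=np.array(uv,float).reshape(-1,1,2); n=cv2.undistortPoints(uv,c['K'],np.array(c['dist']))[:,0]
    d=np.c_[n,np.ones(len(n))]@c['R']; return -c['R'].T@c['t'],d
def at_z(c,uv,z):
    o,d=ray(c,uv); return o+d*((z-o[2])/d[:,2])[:,None]
def proj(c,X):
    r,_=cv2.Rodrigues(np.array(c['R'])); return cv2.projectPoints(np.array(X,float).reshape(-1,3),r,np.array(c['t'],float),c['K'],np.array(c['dist']))[0][:,0]
E
python3 - <<'E'
from h import *
s=env.get_state(); print(s)
a=[snap(n,n+'0') for n in('scene','side','wrist')]
for c in a: print(-c['R'].T@c['t'], c['R'][2])
cv2.imwrite('pics/all0.png',cv2.resize(np.vstack([a[0]['color'],a[1]['color']])[:,:,::-1],(640,800))[:,:])
E
```

```text
{'clock': 0.0, 'joint_pos': array([ 9.92421578e-01,  3.13985227e-01,  4.49569049e-02,  1.30360163e+00,
       -7.53495885e-06,  1.43118959e+00]), 'qvel': array([ 0.00142095,  0.00093954,  0.00114908,  0.0009878 , -0.00083183,
        0.00098184]), 'tau': array([ 1.98333632e-04, -4.80627322e+01,  2.98532063e+01,  1.89911155e-02,
       -5.60262833e-05,  1.08480512e-05]), 'tcp_pos': array([0.24401867, 0.52011397, 0.24940845]), 'orientation': array([ 3.82625850e-04,  8.44044813e-01,  5.36271864e-01, -8.33159936e-04]), 'wrist_force': array([-0.71904794,  0.09776594, -0.14808473]), 'ft_torque': array([-0.02827149,  0.03862862, -0.02898412]), 'finger_gap': 0.08547255337724541}
[ 1.27542372 -0.1132667   0.85126691] [-0.64657943  0.00734056 -0.76281135]
[ 0.10974899 -0.82720871  0.57557967] [ 0.48956839  0.71812735 -0.4945866 ]
[0.16835331 0.55679291 0.3731971 ] [ 0.29412775 -0.13944009 -0.9455397 ]
```

View pics/scene0.png

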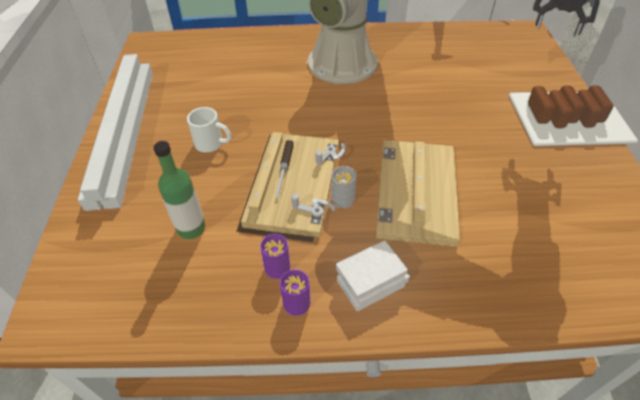

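View pics/side0.png

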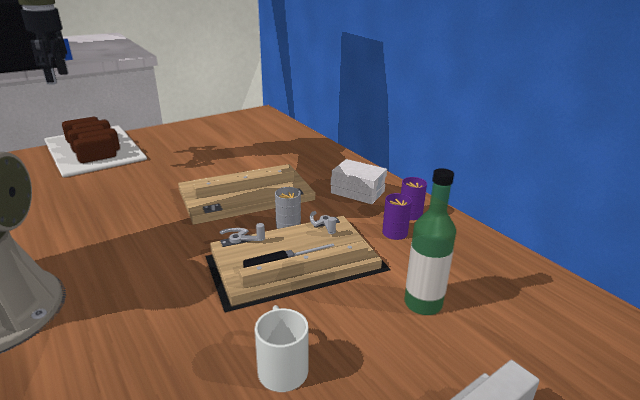

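The scene shows the grey tin at (343,187) in the gap between the boards. Candidates for the tin are grey (343,187), purple (275,256), purple (295,292) and the mug (205,130); I choose the grey one. The locks are near (328,154) and far (313,208), and the loose half is at about (418,192). One close crop to check the choice.

Run:
```python
from h import *
c=load('scene0')['color'][120:250,235:470]
cv2.imwrite('pics/crop1.png',cv2.resize(c[:,:,::-1],None,fx=3.4,fy=3.4,interpolation=cv2.INTER_CUBIC))
c=load('side0')['color'][150:310,170:395]
cv2.imwrite('pics/crop2.png',cv2.resize(c[:,:,::-1],None,fx=3.5,fy=3.5,interpolation=cv2.INTER_CUBIC))
```

```text
(no output)
```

View pics/crop1.png

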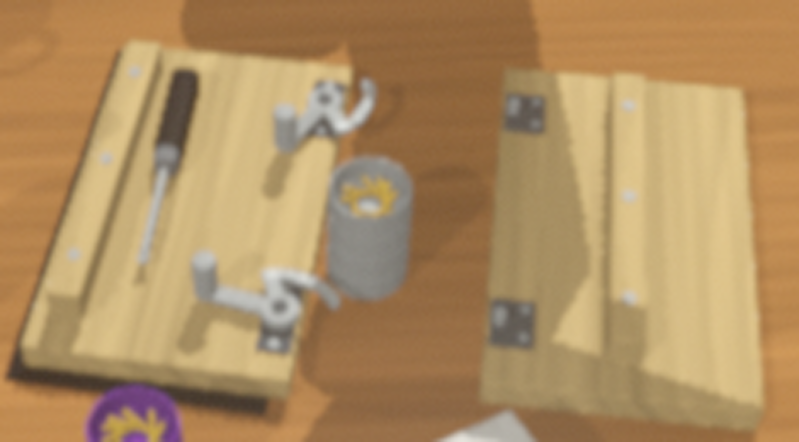

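View pics/crop2.png

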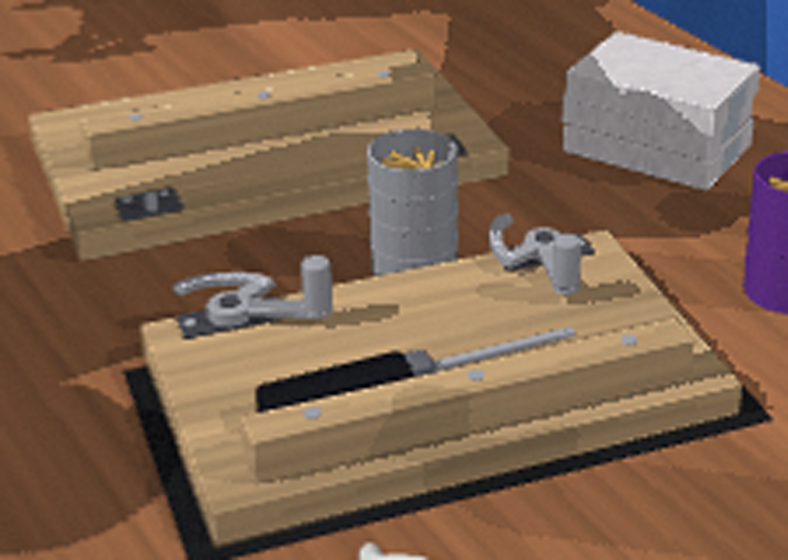

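The crop confirms an open grey tin with screws in the gap between the boards. Neither lever is fully open: the near one is well turned and the far one a little. Next I fit the poses from picked pixels in both views.

```bash
cat > fit.py <<'E'
from h import *
from scipy.optimize import least_squares
A=load('scene0');B=load('side0')
f=lambda p:(235+(p[0]+.5)/3.4-.5,120+(p[1]+.5)/3.4-.5); g=lambda p:(170+(p[0]+.5)/3.5-.5,150+(p[1]+.5)/3.5-.5)
def T(q,P):
    c,s=np.cos(q[2]),np.sin(q[2]); P=np.array(P,float); return np.c_[q[0]+c*P[:,0]-s*P[:,1],q[1]+s*P[:,0]+c*P[:,1],P[:,2]]
def fit(oa,ob,x0):
    pa=[f(p) for p,_ in oa];pb=[g(p) for p,_ in ob]
    F=lambda q:np.r_[(proj(A,T(q,[X for _,X in oa]))-pa).ravel(),(proj(B,T(q,[X for _,X in ob]))-pb).ravel()]
    r=least_squares(F,x0,loss='soft_l1'); print(r.x.round(4)); print(F(r.x).reshape(-1,2).round(1).tolist()); return r.x
def tri(a,b):
    o1,d1=ray(A,f(a));o2,d2=ray(B,g(b));d1,d2=d1[0],d2[0]
    t=np.linalg.lstsq(np.c_[d1,-d2],o2-o1,rcond=None)[0]; p,q=o1+t[0]*d1,o2+t[1]*d2
    return (p+q)/2,np.linalg.norm(p-q)
m=1e-3
if __name__=='__main__':
    Z=.022
    Fx=fit([((352,67),(-.15,0,Z)),((290,383),(.15,0,Z)),((24,350),(.15,-.18,Z)),((326,97),(-.1,-.014,.034)),((281,308),(.1,-.014,.034))],
      [((143,325),(-.15,0,Z)),((215,515),(-.15,-.18,Z)),((607,232),(.15,0,Z)),((740,380),(.15,-.18,Z)),((230,302),(-.1,-.014,.034)),((545,237),(.1,-.014,.034))],[.5,0,0])
    L=fit([((505,70),(-.15,-.09,Z)),((742,88),(-.15,.09,Z)),((765,405),(.15,.09,Z)),((628,196),(0,0,.05))],
      [((78,232),(-.15,-.09,Z)),((507,150),(.15,-.09,Z)),((30,112),(-.15,.09,Z)),((265,96),(0,0,.05))],[.5,.2,0])
    for n,a,b in(('tin',(372,188),(414,150)),('knear',(285,108),(317,262)),('kfar',(204,260),(565,240))):
        p,e=tri(a,b); print(n,p.round(4),e.round(4))
        if n!='tin':
            c,s=np.cos(Fx[2]),np.sin(Fx[2]); l=np.array([[c,s],[-s,c]])@(p[:2]-Fx[:2]); sg=-1 if n=='knear' else 1
            v=l-np.array([.1*sg,-.014]); print('  local',l.round(4),'arm',np.linalg.norm(v).round(4),'ang',np.arctan2(-sg*v[0],-v[1]).round(3))
E
python3 fit.py
```

```text
[ 0.5311 -0.0667 -0.1974]
[[-0.0, -0.1], [0.2, -0.6], [-0.7, -0.9], [-0.4, 0.4], [0.1, -0.3], [-0.3, -0.4], [0.2, -0.4], [-0.2, -1.5], [1.1, 0.2], [0.2, -0.2], [-0.2, -0.3]]
[ 0.5533  0.1421 -0.1763]
[[-0.0, -1.0], [0.0, 0.0], [-0.2, 2.1], [0.4, 0.1], [-0.2, 0.4], [0.8, -0.6], [-0.5, 0.6], [-0.4, -0.1]]
tin [ 0.5692 -0.0379  0.084 ] 0.0012
knear [ 0.4713 -0.0922  0.0643] 0.0019
  local [-0.0537 -0.0367] arm 0.0515 ang 1.115
kfar [ 0.607  -0.1494  0.0624] 0.0012
  local [ 0.0906 -0.0662] arm 0.053 ang 0.178
```

The fits agree to about 1 px. The tin rim comes out at z=84 mm (85 expected), and the lever arms at 51.5 and 53 mm (52 expected). The near lever stands at 1.12 rad and the far at 0.18 rad, so both need opening. The tin comes first.

Emit:
carry_out --pt "1 -0.0282 0.0409 0 0 0 0" --pt "1 -0.0282 0.0409 0 0 0 0" --pt "1 -0.0282 0.0409 0 0 0 0" --pt "1 -0.0282 0.0409 0 0 0 0" --pt "1 -0.0282 0.0409 0 0 0 0" --pt "1 -0.0282 0.0409 0 0 0 0" --pt "1 -0.0282 0.0409 0 0 0 0" --pt "1 -0.0282 0.0409 0 0 0 0" --pt "1 -0.0282 0.0409 0 0 0 0" --pt "1 -0.0282 0.0409 0 0 0 0" --pt "1 -0.0282 0.0409 0 0 0 0" --pt "1 -0.0282 0.0409 0 0 0 0" --pt "1 -0.0282 0.0409 0 0 0 0" --pt "1 0 0 0.03 0 0 0" --pt "1 0 0 0.03 0 0 0" --pt "1 0 0 0.0 0 0 0" --pt "1 0 0 0.0 0 0 0" --grip_force 30

```text
clock: 2.28
tcp_pos: [0.5702, -0.0371, 0.1912]
orientation: [0.0, 0.844, 0.536, 0.0]
wrist_force: [0.3, 0.8, -0.0]
finger_gap: 0.0856
```

```bash
cat > d.py <<'E'
import sys
from h import *
from scipy.spatial.transform import Rotation as R
def st():
    s=env.get_state(); q=s['orientation']; r=R.from_quat(np.r_[q[1:],q[0]]).as_matrix()
    print('t',round(s['clock'],2),'p',s['tcp_pos'].round(4),'hd',np.arctan2(r[1,0],r[0,0]).round(4),'tilt',r[2].round(4),'F',s['wrist_force'].round(1),'gap',round(s['finger_gap'],4)); return s['tcp_pos'],r
if __name__=='__main__':
    p,r=st()
    if len(sys.argv)>3: print('tool delta',(r.T@(np.array(sys.argv[1:4],float)-p)).round(4))
E
python3 d.py .5692 -.0379 .062; python3 -c "
from h import *
c=snap('wrist','w1')
print(proj(c,[[.5692,-.0379,.085],[.5692,-.0379,0]]))"
```

```text
t 2.27 p [ 0.5702 -0.0371  0.1912] hd 1.1322 tilt [ 3.e-04  7.e-04 -1.e+00] F [ 0.3  0.8 -0. ] gap 0.0856
tool delta [-0.0012 -0.0007  0.1292]
[[315.47951011 201.28995944]
 [316.10017895 172.74105504]]
```

View pics/w1.png

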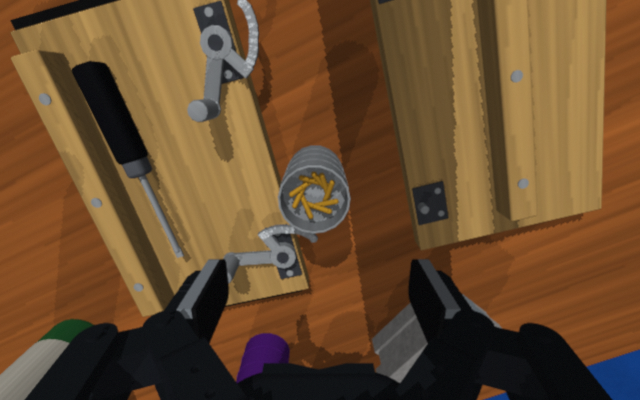

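The wrist view shows the rim centred at about (315,202), against a predicted (315,201), so the tin position is right. Descending and gripping.

Emit:
carry_out --pt "1 -0.0012 -0.0007 0.03 0 0 0" --pt "1 0 0 0.03 0 0 0" --pt "1 0 0 0.03 0 0 0" --pt "1 0 0 0.025 0 0 0" --pt "1 0 0 0.014 0 0 0" --pt "0.2 0 0 0 0 0 0" --pt "-0.2 0 0 0 0 0 0" --pt "-0.4 0 0 0 0 0 0" --pt "-0.4 0 0 0 0 0 0" --pt "-0.4 0 0 0 0 0 0" --grip_force 30

```text
clock: 3.58
tcp_pos: [0.5699, -0.0382, 0.0627]
orientation: [0.001, 0.844, 0.536, 0.001]
wrist_force: [-1.3, -0.5, 6.2]
finger_gap: 0.0562
```

```bash
python3 d.py .53 .36 .19
```

```text
t 3.58 p [ 0.5699 -0.0382  0.0627] hd 1.132 tilt [ 7.0e-04  2.7e-03 -1.0e+00] F [-1.3 -0.5  6.2] gap 0.0562
tool delta [ 0.3437 -0.2049 -0.1276]
```

Emit:
carry_out --pt "-0.4 0 0 -0.01 0 0 0" --pt "-0.4 0 0 -0.03 0 0 0" --pt "-0.4 0 0 -0.04 0 0 0" --pt "-0.4 0 0 -0.03 0 0 0" --pt "-0.4 0 0 -0.01 0 0 0" --pt "-0.4 0.017 -0.01 0 0 0 0" --pt "-0.4 0.032 -0.019 0 0 0 0" --pt "-0.4 0.042 -0.025 0 0 0 0" --pt "-0.4 0.042 -0.025 0 0 0 0" --pt "-0.4 0.042 -0.025 0 0 0 0" --pt "-0.4 0.042 -0.025 0 0 0 0" --pt "-0.4 0.042 -0.025 0 0 0 0" --pt "-0.4 0.042 -0.025 0 0 0 0" --pt "-0.4 0.026 -0.016 0 0 0 0" --pt "-0.4 0.012 -0.008 0 0 0 0" --pt "-0.4 0.004 -0.002 0 0 0 0" --pt "-0.4 0 0 0 0 0 0" --pt "-0.4 0 0 0 0 0 0"

```text
clock: 5.82
tcp_pos: [0.5292, 0.3584, 0.1813]
orientation: [0.0, 0.844, 0.536, -0.0]
wrist_force: [-0.6, 0.6, -2.9]
finger_gap: 0.0567
```

```bash
python3 d.py .53 .36 .063; python3 -c "
from h import *
c=snap('side','s1'); a=snap('scene','a1')
print(proj(a,[[.53,.36,0]]),proj(c,[[.53,.36,0]]))
x=c['color'][60:230,120:320,::-1]; y=a['color'][80:280,400:600,::-1]
cv2.imwrite('pics/v1.png',np.hstack([cv2.resize(x,(400,340)),cv2.resize(y,(340,340))]))"
```

```text
t 5.83 p [0.5292 0.3584 0.1813] hd 1.1304 tilt [-3.e-04  0.e+00 -1.e+00] F [-0.6  0.6 -2.9] gap 0.0567
tool delta [1.800e-03 1.000e-04 1.183e-01]
[[501.62220717 181.18470929]] [[203.7327405  165.70399077]]
```

View pics/v1.png

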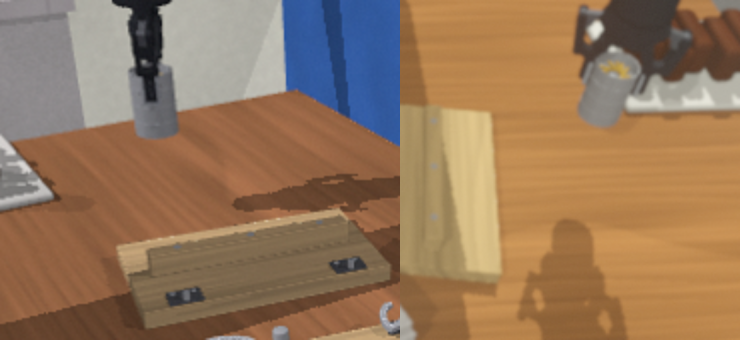

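The tin is held upright, and the target spot (crop (173,172)) is bare worktop clear of the board and plate. Lowering and releasing.

Emit:
carry_out --pt "-0.4 0 0 0.02 0 0 0" --pt "-0.4 0 0 0.035 0 0 0" --pt "-0.4 0 0 0.03 0 0 0" --pt "-0.4 0 0 0.018 0 0 0" --pt "-0.4 0 0 0.009 0 0 0" --pt "-0.4 0 0 0.005 0 0 0" --pt "-0.4 0 0 0.001 0 0 0" --pt "-0.4 0 0 0 0 0 0" --pt "-0.1 0 0 0 0 0 0" --pt "0.3 0 0 0 0 0 0" --pt "1 0 0 0 0 0 0" --pt "1 0 0 0 0 0 0" --pt "1 0 0 0 0 0 0"

```text
clock: 7.55
tcp_pos: [0.5291, 0.3597, 0.0637]
orientation: [0.0, 0.844, 0.536, 0.0]
wrist_force: [0.0, 0.7, -0.3]
finger_gap: 0.0854
```

```bash
python3 d.py
```

```text
t 7.55 p [0.5291 0.3597 0.0637] hd 1.132 tilt [ 6.e-04  4.e-04 -1.e+00] F [ 0.   0.7 -0.3] gap 0.0854
```

```bash
python3 - <<'E'
from h import *
c=load('w1'); print(at_z(c,[(200,110)],.064),at_z(c,[(216,42),(285,258)],.034))
print('model pivots',[ (np.array([.5311,-.0667])+np.array([[np.cos(.1974),np.sin(.1974)],[-np.sin(.1974),np.cos(.1974)]])@np.array([s*.1,-.014])).round(4) for s in(-1,1)])
E
python3 d.py .4713 -.0922 .18
```

```text
[[ 0.47191716 -0.08936285  0.064     ]] [[ 0.42975352 -0.06038119  0.034     ]
 [ 0.62740585 -0.09939736  0.034     ]]
model pivots [array([ 0.4303, -0.0608]), array([ 0.6264, -0.1   ])]
t 7.55 p [0.5291 0.3597 0.0637] hd 1.132 tilt [ 6.e-04  4.e-04 -1.e+00] F [ 0.   0.7 -0.3] gap 0.0854
tool delta [-0.4336  0.1397 -0.1165]
```

Emit:
carry_out --pt "1 0 0 -0.03 0 0 0" --pt "1 0 0 -0.045 0 0 0" --pt "1 0 0 -0.042 0 0 0" --pt "1 -0.0434 0.014 0 0 0 0" --pt "1 -0.0434 0.014 0 0 0 0" --pt "1 -0.0434 0.014 0 0 0 0" --pt "1 -0.0434 0.014 0 0 0 0" --pt "1 -0.0434 0.014 0 0 0 0" --pt "1 -0.0434 0.014 0 0 0 0" --pt "1 -0.0434 0.014 0 0 0 0" --pt "1 -0.0434 0.014 0 0 0 0" --pt "1 -0.0434 0.014 0 0 0 0" --pt "0.2 -0.0434 0.014 0 0 0 0" --pt "0 0 0 0 0 0 0.107" --pt "0 0 0 0 0 0 0.107" --pt "0 0 0 0 0 0 0"

```text
clock: 9.55
tcp_pos: [0.4713, -0.093, 0.1805]
orientation: [0.0, 0.896, 0.443, 0.0]
wrist_force: [-0.6, -0.2, -0.6]
finger_gap: 0.0428
```

```bash
python3 d.py .4718 -.0915 .058
```

```text
t 9.55 p [ 0.4713 -0.093   0.1805] hd 0.9187 tilt [ 2.e-04  4.e-04 -1.e+00] F [-0.6 -0.2 -0.6] gap 0.0428
tool delta [ 0.0015 -0.0005  0.1225]
```

Emit:
carry_out --pt "0 0.0015 -0.0005 0.04 0 0 0" --pt "0 0 0 0.04 0 0 0" --pt "0 0 0 0.03 0 0 0" --pt "0 0 0 0.0125 0 0 0" --pt "-0.5 0 0 0 0 0 0" --pt "-1 0 0 0 0 0 0" --pt "-1 0 0 0 0 0 0" --pt "-1 0 0 0 0 0 0"

```text
clock: 10.55
tcp_pos: [0.4722, -0.0914, 0.0585]
orientation: [0.0, 0.896, 0.443, 0.0]
wrist_force: [-0.4, -1.0, -1.5]
finger_gap: 0.0162
```

```bash
python3 d.py
```

```text
t 10.55 p [ 0.4722 -0.0914  0.0585] hd 0.9181 tilt [ 3.0e-04  1.1e-03 -1.0e+00] F [-0.4 -1.  -1.5] gap 0.0162
```

Gripped at 16.2 mm, with the knob 17 mm. Swinging the near lever open.

Emit:
carry_out --pt "-1 -0.0058 -0.0003 0 0 0 0.112" --pt "-1 -0.0058 -0.0003 0 0 0 0.112" --pt "-1 -0.0058 -0.0003 0 0 0 0.112" --pt "-1 -0.0058 -0.0003 0 0 0 0.112" --pt "-1 -0.0058 -0.0003 0 0 0 0.112" --pt "-1 -0.0058 -0.0003 0 0 0 0.112" --pt "-1 -0.0058 -0.0003 0 0 0 0.112" --pt "-1 -0.0058 -0.0003 0 0 0 0.112" --pt "-1 -0.0058 -0.0003 0 0 0 0.112" --pt "-1 -0.0058 -0.0003 0 0 0 0.112" --pt "-1 -0.001 0 0 0 0 0" --pt "-1 0 0 0 0 0 0"

```text
clock: 12.05
tcp_pos: [0.4205, -0.113, 0.0586]
orientation: [0.002, 0.995, -0.102, 0.001]
wrist_force: [1.3, -7.6, -6.1]
finger_gap: 0.0158
```

```bash
python3 d.py; python3 -c "
import numpy as np
q=-.1974;c,s=np.cos(q),np.sin(q);R=np.array([[c,-s],[s,c]]);o=np.array([.5311,-.0667])
print(o+R@[-.1,-.066], o+R@[.1,-.066])"
```

```text
t 12.05 p [ 0.4205 -0.113   0.0586] hd -0.2037 tilt [ 0.0033  0.0046 -1.    ] F [ 1.3 -7.6 -6.1] gap 0.0158
[ 0.42009807 -0.11180622] [ 0.61621403 -0.15103032]
```

Emit:
carry_out --pt "-1 -0.0015 0 0 0 0 0" --pt "-1 0 0 0 0 0 0"

```text
clock: 12.3
tcp_pos: [0.4202, -0.113, 0.0586]
orientation: [0.002, 0.995, -0.102, 0.002]
wrist_force: [4.1, -8.4, -8.8]
finger_gap: 0.016
```

```bash
python3 d.py .6067 -.149 .13
```

```text
t 12.3 p [ 0.4202 -0.113   0.0586] hd -0.2036 tilt [ 0.0053  0.0044 -1.    ] F [ 4.1 -8.4 -8.8] gap 0.016
tool delta [ 0.1903 -0.0021 -0.0704]
```

Emit:
carry_out --pt "-0.5 0 0 0 0 0 0" --pt "0 0 0 0 0 0 0" --pt "0 0 0 0 0 0 0" --pt "0 0 0 -0.03 0 0 0" --pt "0 0 0 -0.04 0 0 0" --pt "0 0.0475 -0.0005 0 0 0 0" --pt "0 0.0475 -0.0005 0 0 0 0" --pt "0 0.0475 -0.0005 0 0 0 0" --pt "0 0.0475 -0.0005 0 0 0 0" --pt "0 0 0 0 0 0 0.085" --pt "0 0 0 0 0 0 0.085" --pt "0 0 0 0 0 0 0"

```text
clock: 13.8
tcp_pos: [0.6042, -0.1462, 0.1274]
orientation: [-0.0, 0.983, -0.184, -0.0]
wrist_force: [0.3, 0.1, -0.4]
finger_gap: 0.0428
```

```bash
python3 d.py .607 -.149 .058
```

```text
t 13.8 p [ 0.6042 -0.1462  0.1274] hd -0.3708 tilt [-8.e-04 -2.e-04 -1.e+00] F [ 0.3  0.1 -0.4] gap 0.0428
tool delta [0.0037 0.0016 0.0694]
```

Emit:
carry_out --pt "0 0.0037 0.0016 0.03 0 0 0" --pt "0 0 0 0.03 0 0 0" --pt "0 0 0 0.0094 0 0 0" --pt "-0.5 0 0 0 0 0 0" --pt "-1 0 0 0 0 0 0" --pt "-1 0 0 0 0 0 0" --pt "-1 0 0 0 0 0 0" --pt "-1 0.0047 -0.0002 0 0 0 -0.09" --pt "-1 0.0047 -0.0002 0 0 0 -0.09" --pt "-1 0.001 0 0 0 0 0" --pt "-1 0 0 0 0 0 0"

```text
clock: 15.18
tcp_pos: [0.6153, -0.1514, 0.0591]
orientation: [-0.0, 0.995, -0.096, -0.002]
wrist_force: [-7.2, 2.3, 5.9]
finger_gap: 0.0161
```

```bash
python3 d.py .6162 -.1510 .058
```

```text
t 15.18 p [ 0.6153 -0.1514  0.0591] hd -0.1918 tilt [-3.5e-03 -4.0e-04 -1.0e+00] F [-7.2  2.3  5.9] gap 0.0161
tool delta [ 0.0009 -0.0006  0.0011]
```

Emit:
carry_out --pt "-1 0.0015 0 0 0 0 0" --pt "-1 0 0 0 0 0 0"

```text
clock: 15.42
tcp_pos: [0.6154, -0.1514, 0.0591]
orientation: [-0.0, 0.995, -0.096, -0.003]
wrist_force: [-10.7, 3.0, 9.5]
finger_gap: 0.0158
```

```bash
python3 d.py .5533 .1421 .046
```

```text
t 15.43 p [ 0.6154 -0.1514  0.0591] hd -0.192 tilt [-6.e-03 -2.e-04 -1.e+00] F [-10.7   3.    9.5] gap 0.0158
tool delta [-0.1169 -0.2763  0.0139]
```

Emit:
carry_out --pt "-0.5 0 0 0 0 0 0" --pt "0 0 0 0 0 0 0" --pt "0 0 0 0 0 0 0" --pt "0 0 0 -0.03 0 0 0" --pt "0 0 0 -0.045 0 0 0" --pt "0 -0.0167 -0.0395 0 0 0 0" --pt "0 -0.0167 -0.0395 0 0 0 0" --pt "0 -0.0167 -0.0395 0 0 0 0" --pt "0 -0.0167 -0.0395 0 0 0 0" --pt "0 -0.0167 -0.0395 0 0 0 0" --pt "0 -0.0167 -0.0395 0 0 0 0" --pt "0 -0.0167 -0.0395 0 0 0 -0.17" --pt "0 0 0 0 0 0 -0.177" --pt "0 0 0 0 0 0 -0.177" --pt "0 0 0 0 0 0 -0.177" --pt "0 0 0 0 0 0 -0.177" --pt "0 0 0 0 0 0 -0.177" --pt "0 0 0 0 0 0 -0.177" --pt "0 0 0 0 0 0 -0.177" --pt "0 0 0 0 0 0 -0.177"

```text
clock: 17.92
tcp_pos: [0.5573, 0.1414, 0.1336]
orientation: [0.0, 0.765, 0.644, 0.001]
wrist_force: [0.5, 0.8, -0.8]
finger_gap: 0.0422
```

```bash
python3 d.py .5533 .1421 .046;python3 -c "
from h import *
snap('wrist','w2');c=snap('scene','a2');d=snap('side','s2')
x=c['color'][110:260,230:520,::-1]; y=d['color'][150:310,170:450,::-1]
cv2.imwrite('pics/v2.png',np.vstack([cv2.resize(x,(580,300)),cv2.resize(y,(525,300)).copy() if 0 else cv2.copyMakeBorder(cv2.resize(y,(525,300)),0,0,0,55,0)]))"
```

```text
t 17.93 p [0.5573 0.1414 0.1336] hd 1.3998 tilt [ 5.0e-04  1.1e-03 -1.0e+00] F [ 0.5  0.8 -0.8] gap 0.0422
tool delta [-0.     -0.0042  0.0876]
```

View pics/w2.png

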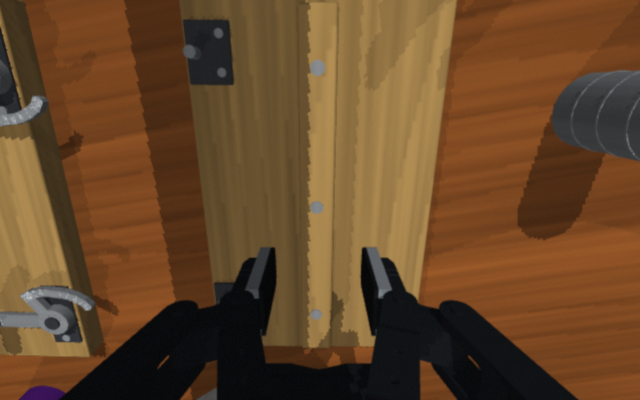

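Run:
```python
from h import *
c=load('w2'); print(at_z(c,[(317,207),(317,68),(316,315)],.05)); print(at_z(c,[(190,50)],.034))
from fit import T
L=[.5533,.1421,-.1763]
print(T(L,[(0,0,.05),(-.1,-.082,.034)]))
print(proj(c,T(L,[(0,0,.05),(-.1,-.082,.034),(.15,-.09,.022),(.15,.09,.022),(-.15,.09,.022)])))
p=at_z(c,[(317,68),(316,315)],.05); print(np.arctan2(*(p[1]-p[0])[1::-1]))
```

```text
[[0.5530916  0.14226795 0.05      ]
 [0.46456432 0.15758962 0.05      ]
 [0.64289189 0.12592484 0.05      ]]
[[0.43948561 0.07949793 0.034     ]]
[[0.5533     0.1421     0.05      ]
 [0.44046824 0.07890987 0.034     ]]
[[316.81323047 207.31388438]
 [189.57323055  51.82536338]
 [219.58365734 346.19420457]
 [412.57228762 347.03719628]
 [461.81835706 -31.63269053]]
-0.17573357786125893
```

The wrist view puts the batten's middle screw within 0.3 mm of the fit and gives yaw -0.176. Gripping the batten.

Emit:
carry_out --pt "0 0 -0.0042 0.03 0 0 0.0055" --pt "0 0 0 0.035 0 0 0" --pt "0 0 0 0.0216 0 0 0" --pt "-0.3 0 0 0 0 0 0" --pt "-0.7 0 0 0 0 0 0" --pt "-1 0 0 0 0 0 0" --pt "-1 0 0 0 0 0 0" --pt "-1 0 0 0 0 0 0" --grip_force 60

```text
clock: 19.08
tcp_pos: [0.5523, 0.1421, 0.0468]
orientation: [-0.0, 0.769, 0.64, -0.0]
wrist_force: [-0.2, -0.6, -8.9]
finger_gap: 0.0225
```

```bash
python3 d.py; python3 -c "
from fit import T
print(T([.5311,-.0667,-.1974],[(0,.09,0),(0,.096,0),(0,.12,0)]))"; python3 d.py .5546 .0509 .046
```

```text
t 19.07 p [0.5523 0.1421 0.0468] hd 1.3883 tilt [ 0.e+00 -3.e-04 -1.e+00] F [-0.2 -0.6 -8.9] gap 0.0225
[[0.54875084 0.02155218 0.        ]
 [0.54992757 0.02743566 0.        ]
 [0.55463446 0.05096958 0.        ]]
t 19.07 p [0.5523 0.1421 0.0468] hd 1.3883 tilt [ 0.e+00 -3.e-04 -1.e+00] F [-0.2 -0.6 -8.9] gap 0.0225
tool delta [-0.0893  0.0188  0.0008]
```

Emit:
carry_out --pt "-1 -0.009 0.0018 0 0 0 0.0149" --pt "-1 -0.0175 0.0035 0 0 0 0" --pt "-1 -0.0175 0.0035 0 0 0 0" --pt "-1 -0.0175 0.0035 0 0 0 0" --pt "-1 -0.0175 0.0035 0 0 0 0" --pt "-1 -0.0103 0.002 0 0 0 0" --pt "-1 0 0 0 0 0 0" --pt "-1 0 0 0 0 0 0"

```text
clock: 20.08
tcp_pos: [0.5526, 0.0513, 0.0468]
orientation: [-0.0, 0.773, 0.634, 0.0]
wrist_force: [0.6, -0.5, -8.9]
finger_gap: 0.0228
```

```bash
python3 d.py .5478 .0218 .046; python3 -c "
from h import *
c=snap('wrist','w3');snap('scene','a3');snap('side','s3')
cv2.imwrite('pics/w3z.png',cv2.resize(c['color'][0:400,40:480,::-1],None,fx=1.4,fy=1.4))"
```

```text
t 20.07 p [0.5526 0.0513 0.0468] hd 1.3738 tilt [ 5.e-04 -2.e-04 -1.e+00] F [ 0.6 -0.5 -8.9] gap 0.0228
tool delta [-0.0299  0.0011  0.0008]
```

View pics/w3z.png

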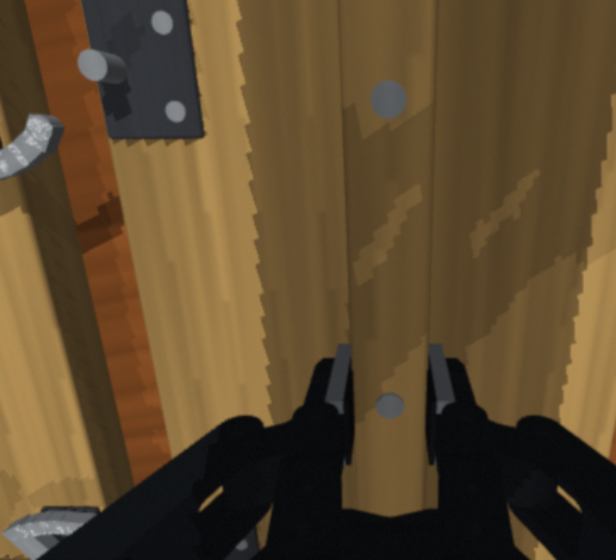

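Run:
```python
from h import *
from fit import T
c=load('w3'); g=lambda p:(40+(p[0]+.5)/1.4-.5,(p[1]+.5)/1.4-.5)
Z=.0008
P=at_z(c,[g((389,99)),g((389,405))],.05+Z); S=at_z(c,[g((93,65))],.034+Z)
d=P[1]-P[0]; y=np.arctan2(d[1],d[0]); print(P,S,'yaw',y,np.linalg.norm(d))
F=[.5311,-.0667,-.1974]
def loc(p): 
    c_,s=np.cos(F[2]),np.sin(F[2]); v=p[:,:2]-F[:2]; return np.c_[c_*v[:,0]+s*v[:,1],-s*v[:,0]+c_*v[:,1]]
print('local mid/near screw, stud',loc(P)*1e3,loc(S)*1e3)
# overlay predicted fixed edge (top z22, bottom z0) and loose edge
q=proj(c,T(F,[(-.05,0,.022),(.05,0,.022),(-.05,0,0),(.05,0,0)])); q=((q-[40,0]))*1.4; print(q.round(0))
# edges measured at rows 205/450 of the crop
im=c['color']; 
for r in (150,200,250,300): print(r,[tuple(im[r,k]) for k in range(40,140,6)] if 0 else cv2.cvtColor(im[r:r+1,40:150],cv2.COLOR_RGB2HSV)[0,::3,:].tolist() if r==200 else '')
```

```text
[[0.46538259 0.06940334 0.0508    ]
 [0.5534811  0.0518518  0.0508    ]] [[ 0.44012258 -0.00907297  0.0348    ]] yaw -0.19665150987639596 0.08982986061943192
local mid/near screw, stud [[-91.13382018 120.57165563]
 [ -1.30398473 120.63889239]] [[-100.51246193   38.66536084]]
[[ 35. 232.]
 [ 97. 468.]
 [ 77. 219.]
 [127. 433.]]
150 
200 [[19, 133, 172], [18, 137, 164], [18, 137, 164], [19, 137, 167], [19, 134, 171], [19, 134, 167], [18, 134, 164], [18, 137, 164], [19, 135, 164], [18, 139, 162], [18, 139, 141], [18, 138, 94], [17, 136, 62], [18, 144, 62], [18, 137, 65], [19, 137, 65], [19, 131, 66], [18, 137, 67], [18, 135, 68], [19, 139, 66], [16, 137, 65], [13, 179, 108], [13, 191, 119], [13, 188, 118], [13, 188, 118], [13, 188, 118], [13, 192, 117], [13, 188, 114], [13, 186, 115], [13, 188, 118], [13, 191, 127], [13, 187, 128], [13, 179, 127], [19, 136, 141], [18, 135, 142], [18, 136, 142], [18, 137, 145]]
250 
300
```

The board's yaw matches the fixed half (-0.197), the gap is about 31 mm, and it sits 1 mm towards the near end. Approaching to a gap of about 3 mm while correcting that.

Emit:
carry_out --pt "-1 -0.007 0.001 0 0 0 0" --pt "-1 -0.01 0 0 0 0 0" --pt "-1 -0.008 0 0 0 0 0" --pt "-1 -0.0035 0 0.0008 0 0 0" --pt "-1 0 0 0.0005 0 0 0" --pt "-1 0 0 0 0 0 0"

```text
clock: 20.98
tcp_pos: [0.5484, 0.0224, 0.0466]
orientation: [0.001, 0.773, 0.634, 0.0]
wrist_force: [-3.7, -1.4, 5.6]
finger_gap: 0.0226
```

```bash
python3 d.py
```

```text
t 20.98 p [0.5484 0.0224 0.0466] hd 1.3733 tilt [-7.0e-04  1.3e-03 -1.0e+00] F [-3.7 -1.4  5.6] gap 0.0226
```

Emit:
carry_out --pt "-1 -0.001 0 0 0 0 0" --pt "-1 -0.001 0 0 0 0 0" --pt "-1 0 0 0 0 0 0"

```text
clock: 21.35
tcp_pos: [0.5483, 0.0224, 0.0466]
orientation: [-0.0, 0.773, 0.634, 0.002]
wrist_force: [-3.4, 6.6, 5.3]
finger_gap: 0.0227
```

```bash
python3 d.py
```

```text
t 21.35 p [0.5483 0.0224 0.0466] hd 1.3747 tilt [ 0.003   0.0015 -1.    ] F [-3.4  6.6  5.3] gap 0.0227
```

Emit:
carry_out --pt "-1 -0.001 0 0 0 0 0" --pt "-1 -0.001 0 0 0 0 0" --pt "-1 0 0 0 0 0 0"

```text
clock: 21.72
tcp_pos: [0.5486, 0.0208, 0.0466]
orientation: [-0.0, 0.773, 0.635, 0.002]
wrist_force: [0.2, 7.8, 4.4]
finger_gap: 0.0227
```

```bash
python3 d.py; python3 -c "
from h import *
c=snap('wrist','w4');a=snap('scene','a4');d=snap('side','s4')
x=cv2.resize(c['color'][0:400,0:400,::-1],(560,560))
y=cv2.resize(a['color'][120:250,235:425,::-1],(560,383)); 
cv2.imwrite('pics/w4z.png',x); cv2.imwrite('pics/a4z.png',y)
cv2.imwrite('pics/s4z.png',cv2.resize(d['color'][150:310,170:395,::-1],None,fx=3.5,fy=3.5,interpolation=cv2.INTER_CUBIC))"
```

```text
t 21.73 p [0.5486 0.0208 0.0466] hd 1.3749 tilt [ 0.0039  0.0025 -1.    ] F [0.2 7.8 4.4] gap 0.0227
```

View pics/w4z.png

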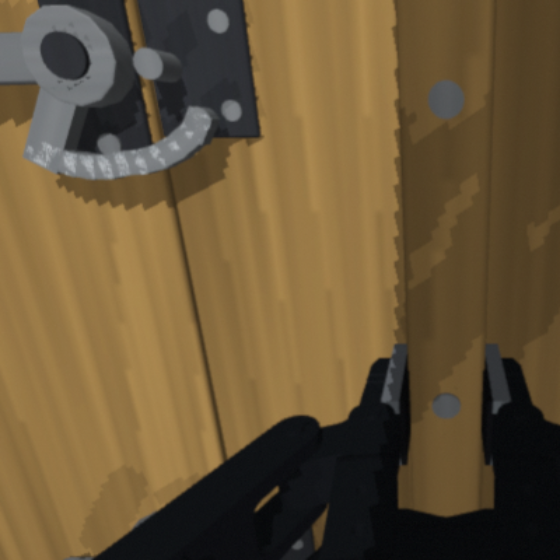

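The wrist view shows the stud beside the hub inside the open crescent, and a hairline joint about 1 mm wide at (195,320). Pushing on until firm contact.

Emit:
carry_out --pt "-1 -0.001 0 0 0 0 0" --pt "-1 -0.001 0 0 0 0 0" --pt "-1 0 0 0 0 0 0"

```text
clock: 22.25
tcp_pos: [0.549, 0.0195, 0.0466]
orientation: [-0.0, 0.773, 0.634, 0.003]
wrist_force: [2.1, 9.2, 2.5]
finger_gap: 0.0226
```

```bash
python3 d.py
```

```text
t 22.25 p [0.549  0.0195 0.0466] hd 1.374 tilt [ 0.0058  0.0037 -1.    ] F [2.1 9.2 2.5] gap 0.0226
```

Emit:
carry_out --pt "-1 -0.001 0 0 0 0 0" --pt "-1 -0.001 0 0 0 0 0" --pt "-1 0 0 0 0 0 0"

```text
clock: 22.62
tcp_pos: [0.549, 0.0193, 0.0467]
orientation: [-0.002, 0.773, 0.635, 0.005]
wrist_force: [2.8, 17.1, 1.8]
finger_gap: 0.0224
```

```bash
python3 d.py
```

```text
t 22.62 p [0.549  0.0193 0.0467] hd 1.3752 tilt [ 0.0097  0.0039 -0.9999] F [ 2.8 17.1  1.8] gap 0.0224
```

Run:
```python
from h import *
c=snap('wrist','w5'); im=c['color']
cv2.imwrite('pics/w5z.png',cv2.resize(im[0:200,0:330,::-1],None,fx=2.4,fy=2.4,interpolation=cv2.INTER_CUBIC))
snap('scene','a5');snap('side','s5')
```

```text
(no output)
```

View pics/w5z.png

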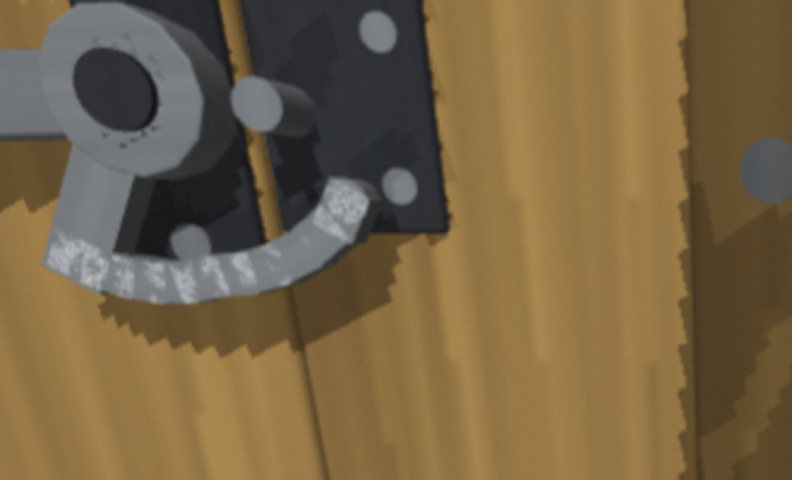

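Run:
```python
from h import *
c=load('w5'); g=lambda p:((p[0]+.5)/2.4-.5,(p[1]+.5)/2.4-.5)
P=at_z(c,[g((120,88)),g((256,103)),g((769,171))],.034); P[2]=at_z(c,[g((769,171))],.05)[0]
q=-.1974; R=np.array([[np.cos(q),np.sin(q)],[-np.sin(q),np.cos(q)]])
l=(R@(P[:,:2]-[.5311,-.0667]).T).T*1e3; print(l.round(1),'stud-hub',(l[1]-l[0]).round(1),'screw-hub',(l[2]-l[0]).round(1))
```

```text
[[-101.   -14. ]
 [ -98.8    7.1]
 [ -88.3   89.2]] stud-hub [ 2.1 21.1] screw-hub [ 12.7 103.2]
```

The stud sits about 2 mm towards +x relative to the hub (expected 0), so the ends are not level. I'll ease off, lighten the board, shift it about -1.9 mm along the joint and check.

Emit:
carry_out --pt "-1 0.004 0 0 0 0 0" --pt "-1 0 0 -0.002 0 0 0" --pt "-1 0.001 -0.002 0 0 0 0" --pt "-1 0 0 0 0 0 0"

```text
clock: 23.28
tcp_pos: [0.5458, 0.0209, 0.0469]
orientation: [-0.0, 0.773, 0.634, 0.001]
wrist_force: [4.1, 3.7, -8.2]
finger_gap: 0.0228
```

```bash
cat >> d.py <<'E'
    q=-.1974; R2=np.array([[np.cos(q),np.sin(q)],[-np.sin(q),np.cos(q)]]); print('local mm',(R2@(p[:2]-[.5311,-.0667])*1e3).round(2),'Floc',(R2@env.get_state()['wrist_force'][:2]).round(1))
E
python3 d.py
```

```text
t 23.27 p [0.5458 0.0209 0.0469] hd 1.3738 tilt [ 1.6e-03  1.0e-04 -1.0e+00] F [ 4.1  3.7 -8.2] gap 0.0228
local mm [-2.8  88.79] Floc [3.3 4.5]
```

Emit:
carry_out --pt "-1 0.001 0.0016 0 0 0 0" --pt "-1 0 0 0 0 0 0"

```text
clock: 23.52
tcp_pos: [0.546, 0.021, 0.0466]
orientation: [-0.001, 0.773, 0.634, -0.001]
wrist_force: [-0.5, 2.2, -9.8]
finger_gap: 0.0225
```

```bash
python3 d.py
```

```text
t 23.52 p [0.546  0.021  0.0466] hd 1.3735 tilt [-3.0e-04 -2.7e-03 -1.0e+00] F [-0.5  2.2 -9.8] gap 0.0225
local mm [-2.58 88.95] Floc [-0.9  2. ]
```

Emit:
carry_out --pt "-1 0.0015 0.001 -0.0005 0 0 0" --pt "-1 0 0 0 0 0 0"

```text
clock: 23.78
tcp_pos: [0.5487, 0.0219, 0.0479]
orientation: [0.0, 0.773, 0.634, -0.0]
wrist_force: [0.2, -0.7, -9.0]
finger_gap: 0.0227
```

```bash
python3 d.py
```

```text
t 23.77 p [0.5487 0.0219 0.0479] hd 1.3739 tilt [-8.e-04  4.e-04 -1.e+00] F [ 0.2 -0.7 -9. ] gap 0.0227
local mm [-7.000e-02  9.031e+01] Floc [ 0.3 -0.6]
```

Emit:
carry_out --pt "-1 0 -0.0011 0 0 0 0" --pt "-1 0 0 0.001 0 0 0" --pt "-1 -0.001 0 0.0004 0 0 0" --pt "-1 0 0 0 0 0 0"

```text
clock: 24.28
tcp_pos: [0.5472, 0.0215, 0.0466]
orientation: [-0.0, 0.773, 0.634, 0.0]
wrist_force: [-0.6, -0.4, -8.9]
finger_gap: 0.023
```

```bash
python3 d.py
```

```text
t 24.27 p [0.5472 0.0215 0.0466] hd 1.3735 tilt [ 1.e-04  1.e-04 -1.e+00] F [-0.6 -0.4 -8.9] gap 0.023
local mm [-1.47 89.61] Floc [-0.5 -0.5]
```

Emit:
carry_out --pt "-1 -0.0015 0 0 0 0 0" --pt "-1 -0.0015 0 0 0 0 0" --pt "-1 0 0 0 0 0 0"

```text
clock: 24.65
tcp_pos: [0.5477, 0.0198, 0.047]
orientation: [-0.001, 0.773, 0.634, 0.002]
wrist_force: [3.1, 6.2, -9.4]
finger_gap: 0.0227
```

```bash
python3 d.py
```

```text
t 24.65 p [0.5477 0.0198 0.047 ] hd 1.373 tilt [ 0.0038  0.0015 -1.    ] F [ 3.1  6.2 -9.4] gap 0.0227
local mm [-0.73 88.05] Floc [1.8 6.7]
```

Run:
```python
from h import *
a=load('w5');b=snap('wrist','w6')
G=lambda c:cv2.cvtColor(c['color'],cv2.COLOR_RGB2GRAY).astype(np.float32)
A,B=G(a),G(b)
def trk(p,h):
    x,y=int(p[0]),int(p[1]); y0=max(y-h,0); t=A[y0:y+h,x-h:x+h].astype(np.uint8)
    m=cv2.matchTemplate(B.astype(np.uint8)[max(y0-12,0):y+h+12,x-h-12:x+h+12],t,cv2.TM_CCOEFF_NORMED); _,v,_,l=cv2.minMaxLoc(m)
    def sub(f0,f1,f2): return .5*(f0-f2)/(f0-2*f1+f2)
    sx=sub(*m[l[1],l[0]-1:l[0]+2]) if 0<l[0]<m.shape[1]-1 else 0; sy=sub(*m[l[1]-1:l[1]+2,l[0]]) if 0<l[1]<m.shape[0]-1 else 0
    return (p[0]+l[0]+sx-12,p[1]+l[1]+sy-(y0-max(y0-12,0))),v
g=lambda p:((p[0]+.5)/2.4-.5,(p[1]+.5)/2.4-.5)
q=-.1974; R=np.array([[np.cos(q),np.sin(q)],[-np.sin(q),np.cos(q)]])
L=lambda c,p,z:R@(at_z(c,[p],z)[0,:2]-[.5311,-.0667])*1e3
for n,p,h,z in(('hub',(120,88),20,.034),('stud',(256,103),9,.034),('screw',(769,171),12,.05)):
    r,v=trk(g(p),h); print(n,np.round(r,1),round(float(v),3),L(a,g(p),z).round(2),L(b,r,z).round(2))
```

```text
hub [52.2 41.7] 0.979 [-100.95  -13.99] [-100.93  -14.03]
stud [107.3  43.8] 0.975 [-98.85   7.09] [-100.19    7.11]
screw [318.9  71.1] 0.861 [-88.29  89.17] [-89.69  89.16]
```

Offsets are now within about 0.5 mm by absolute position, and the joint is in contact. Lowering the last fraction, releasing and lifting, with a turn towards the near lock on the way.

Emit:
carry_out --pt "-1 0 0 0.001 0 0 0" --pt "-1 0.0005 0 0.0005 0 0 0" --pt "-0.7 0.0005 0 0 0 0 0" --pt "-0.3 0 0 0 0 0 0" --pt "0 0 0 0 0 0 0" --pt "0 0 0 0 0 0 0" --pt "0 0 0 -0.03 0 0 0" --pt "0 0 0 -0.05 0 0 0" --pt "0 0 0 0 0 0 0.1745" --pt "0 0 0 0 0 0 0.1745" --pt "0 0 0 0 0 0 0.1745" --pt "0 0 0 0 0 0 0.1745" --pt "0 0 0 0 0 0 0.1745" --pt "0 0 0 0 0 0 0.1745" --pt "0 0 0 0 0 0 0.1745" --pt "0 0 0 0 0 0 0.1745" --pt "0 0 0 0 0 0 0.1745" --pt "0 0 0 0 0 0 0"

```text
clock: 26.95
tcp_pos: [0.5469, 0.0193, 0.1251]
orientation: [0.0, 0.995, -0.097, 0.0]
wrist_force: [-0.1, -0.1, -0.4]
finger_gap: 0.0429
```

```bash
python3 d.py .4203 -.1128 .0590; python3 -c "
from h import *
a=snap('scene','a7');snap('wrist','w7');d=snap('side','s7')
x=cv2.resize(a['color'][120:250,235:425,::-1],(570,390));y=cv2.resize(d['color'][170:310,200:395,::-1],(570,409))
cv2.imwrite('pics/v7.png',np.vstack([x[:,:],y])[:,:]); cv2.imwrite('pics/v7.png',cv2.resize(np.vstack([x,y]),None,fx=.75,fy=.75,interpolation=cv2.INTER_AREA))"
```

```text
t 26.95 p [0.5469 0.0193 0.1251] hd -0.195 tilt [ 1.e-04  1.e-04 -1.e+00] F [-0.1 -0.1 -0.4] gap 0.0429
tool delta [-0.0986  0.1542  0.0661]
local mm [-1.38 87.48] Floc [-0.1 -0.2]
```

View pics/v7.png

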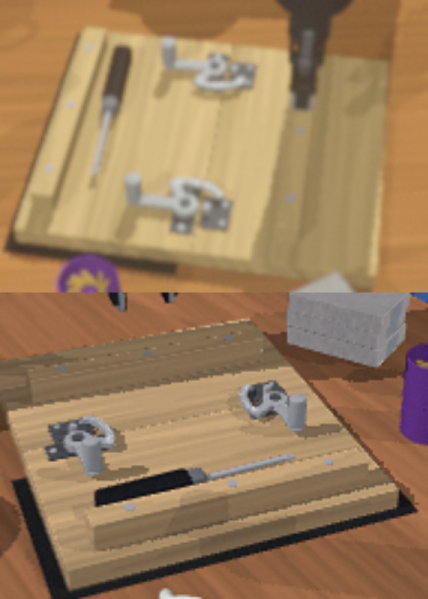

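The view shows the joint shut and the end faces running on continuously at the bottom left. Both levers are straight back, and the bystanders in view are undisturbed. Now the near knob.

Emit:
carry_out --pt "0 -0.0246 0.0386 0 0 0 0" --pt "0 -0.0246 0.0386 0 0 0 0" --pt "0 -0.0246 0.0385 0 0 0 0" --pt "0 -0.0246 0.0385 0 0 0 0" --pt "0 0 0 0.025 0 0 0" --pt "0 0 0 0.025 0 0 0" --pt "0 0 0 0.0155 0 0 0" --pt "-0.5 0 0 0 0 0 0" --pt "-1 0 0 0 0 0 0" --pt "-1 0 0 0 0 0 0" --pt "-1 0 0 0 0 0 0" --grip_force 40

```text
clock: 28.48
tcp_pos: [0.4201, -0.1124, 0.0598]
orientation: [0.0, 0.995, -0.098, 0.0]
wrist_force: [-0.6, -0.2, -3.9]
finger_gap: 0.0155
```

```bash
python3 d.py .4203 -.1128 .0590
```

```text
t 28.48 p [ 0.4201 -0.1124  0.0598] hd -0.1966 tilt [ 0.  0. -1.] F [-0.6 -0.2 -3.9] gap 0.0155
tool delta [0.0002 0.0004 0.0008]
local mm [-99.85 -66.55] Floc [-0.5 -0.3]
```

Emit:
carry_out --pt "-1 0.00545 -0.0003 0 0 0 -0.105" --pt "-1 0.00545 -0.0003 0 0 0 -0.105" --pt "-1 0.00545 -0.0003 0 0 0 -0.105" --pt "-1 0.00545 -0.0003 0 0 0 -0.105" --pt "-1 0.00545 -0.0003 0 0 0 -0.105" --pt "-1 0.00545 -0.0003 0 0 0 -0.105" --pt "-1 0.00545 -0.0003 0 0 0 -0.105" --pt "-1 0.00545 -0.0003 0 0 0 -0.105" --pt "-1 0.00545 -0.0003 0 0 0 -0.105" --pt "-1 0.00545 -0.0003 0 0 0 -0.105"

```text
clock: 29.72
tcp_pos: [0.4686, -0.095, 0.0597]
orientation: [-0.001, 0.91, 0.415, -0.001]
wrist_force: [-4.0, 0.3, -0.1]
finger_gap: 0.0154
```

```bash
python3 d.py
```

```text
t 29.73 p [ 0.4686 -0.095   0.0597] hd 0.8567 tilt [-8.0e-04 -1.7e-03 -1.0e+00] F [-4.   0.3 -0.1] gap 0.0154
local mm [-55.76 -40.04] Floc [-4.  -0.4]
```

Emit:
carry_out --pt "-1 0.00545 -0.0003 0 0 0 -0.105" --pt "-1 0.00545 -0.0003 0 0 0 -0.105" --pt "-1 0.00545 -0.0003 0 0 0 -0.105" --pt "-1 0.00545 -0.0003 0 0 0 -0.105" --pt "-1 0.00545 -0.0003 0 0 0 -0.105" --pt "-1 0.001 0 0 0 0 0" --pt "-1 0 0 0 0 0 0"

```text
clock: 30.6
tcp_pos: [0.4797, -0.0719, 0.0597]
orientation: [0.001, 0.772, 0.635, -0.003]
wrist_force: [-6.5, -8.3, -0.4]
finger_gap: 0.0155
```

```bash
python3 d.py
```

```text
t 30.6 p [ 0.4797 -0.0719  0.0597] hd 1.3764 tilt [-0.0051 -0.0028 -1.    ] F [-6.5 -8.3 -0.4] gap 0.0155
local mm [-49.37 -15.23] Floc [-4.8 -9.4]
```

Emit:
carry_out --pt "-1 0.0015 0 0 0 0 0" --pt "-1 0.0015 0 0 0 0 0" --pt "-1 0 0 0 0 0 0"

```text
clock: 30.98
tcp_pos: [0.4798, -0.0716, 0.0597]
orientation: [0.002, 0.773, 0.634, -0.005]
wrist_force: [-8.4, -17.1, -0.0]
finger_gap: 0.0158
```

```bash
python3 d.py
```

```text
t 30.98 p [ 0.4798 -0.0716  0.0597] hd 1.3744 tilt [-0.011  -0.0032 -0.9999] F [ -8.4 -17.1  -0. ] gap 0.0158
local mm [-49.36 -14.91] Floc [ -4.9 -18.4]
```

Emit:
carry_out --pt "-0.5 0 0 0 0 0 0" --pt "0 0 0 0 0 0 0" --pt "0 0 0 0 0 0 0" --pt "0 0 0 -0.03 0 0 0" --pt "0 0 0 -0.04 0 0 0" --pt "0 -0.0173 0.0497 0 0 0 0" --pt "0 -0.0173 0.0497 0 0 0 0" --pt "0 -0.0173 0.0497 0 0 0 0" --pt "0 0 0 0 0 0 -0.1745" --pt "0 0 0 0 0 0 -0.1745" --pt "0 0 0 0 0 0 -0.1745" --pt "0 0 0 0 0 0 -0.1745" --pt "0 0 0 0 0 0 -0.1745" --pt "0 0 0 0 0 0 -0.1745" --pt "0 0 0 0 0 0 -0.1745" --pt "0 0 0 0 0 0 -0.1745" --pt "0 0 0 0 0 0 -0.1745" --pt "0 0 0 0 0 0 0"

```text
clock: 33.22
tcp_pos: [0.6189, -0.1465, 0.1299]
orientation: [0.0, 0.097, 0.995, 0.0]
wrist_force: [0.3, -0.7, -0.5]
finger_gap: 0.0428
```

```bash
python3 d.py .6156 -.1513 .0595
```

```text
t 33.23 p [ 0.6189 -0.1465  0.1299] hd 2.9473 tilt [-8.e-04  2.e-04 -1.e+00] F [ 0.3 -0.7 -0.5] gap 0.0428
tool delta [ 0.0024 -0.0053  0.0704]
local mm [101.73 -61.05] Floc [ 0.4 -0.6]
```

Emit:
carry_out --pt "0 0.0024 -0.0053 0.02 0 0 0" --pt "0 0 0 0.03 0 0 0" --pt "0 0 0 0.0204 0 0 0" --pt "-0.5 0 0 0 0 0 0" --pt "-1 0 0 0 0 0 0" --pt "-1 0 0 0 0 0 0" --pt "-1 0 0 0 0 0 0"

```text
clock: 34.1
tcp_pos: [0.6151, -0.1513, 0.0593]
orientation: [-0.0, 0.096, 0.995, 0.0]
wrist_force: [0.3, 1.1, -6.3]
finger_gap: 0.0154
```

```bash
python3 d.py
```

```text
t 34.1 p [ 0.6151 -0.1513  0.0593] hd 2.9484 tilt [ 1.e-04  5.e-04 -1.e+00] F [ 0.3  1.1 -6.3] gap 0.0154
local mm [ 98.94 -66.49] Floc [0.1 1.1]
```

Emit:
carry_out --pt "-1 0.00545 0.0003 0 0 0 0.105" --pt "-1 0.00545 0.0003 0 0 0 0.105" --pt "-1 0.00545 0.0003 0 0 0 0.105" --pt "-1 0.00545 0.0003 0 0 0 0.105" --pt "-1 0.00545 0.0003 0 0 0 0.105" --pt "-1 0.00545 0.0003 0 0 0 0.105" --pt "-1 0.00545 0.0003 0 0 0 0.105" --pt "-1 0.00545 0.0003 0 0 0 0.105" --pt "-1 0.00545 0.0003 0 0 0 0.105" --pt "-1 0.00545 0.0003 0 0 0 0.105"

```text
clock: 35.35
tcp_pos: [0.5775, -0.1176, 0.0593]
orientation: [0.002, 0.584, 0.812, 0.001]
wrist_force: [4.9, -1.5, -12.0]
finger_gap: 0.0153
```

```bash
python3 d.py
```

```text
t 35.35 p [ 0.5775 -0.1176  0.0593] hd 1.8947 tilt [-0.0018  0.0027 -1.    ] F [  4.9  -1.5 -12. ] gap 0.0153
local mm [ 55.45 -40.83] Floc [ 5.1 -0.5]
```

Emit:
carry_out --pt "-1 0.00545 0.0003 0 0 0 0.105" --pt "-1 0.00545 0.0003 0 0 0 0.105" --pt "-1 0.00545 0.0003 0 0 0 0.105" --pt "-1 0.00545 0.0003 0 0 0 0.105" --pt "-1 0.00545 0.0003 0 0 0 0.105" --pt "-1 0.002 0 0 0 0 0" --pt "-1 0.001 0 0 0 0 0" --pt "-1 0 0 0 0 0 0"

```text
clock: 36.35
tcp_pos: [0.5762, -0.0917, 0.0594]
orientation: [0.004, 0.774, 0.633, -0.002]
wrist_force: [3.1, -13.5, -12.4]
finger_gap: 0.0155
```

```bash
python3 d.py
```

```text
t 36.35 p [ 0.5762 -0.0917  0.0594] hd 1.3705 tilt [-0.0078  0.0035 -1.    ] F [  3.1 -13.5 -12.4] gap 0.0155
local mm [ 49.08 -15.65] Floc [  5.7 -12.6]
```

Emit:
carry_out --pt "-1 0.001 0 0 0 0 0" --pt "-1 0.001 0 0 0 0 0" --pt "-1 0 0 0 0 0 0"

```text
clock: 36.72
tcp_pos: [0.5762, -0.0915, 0.0593]
orientation: [0.005, 0.775, 0.632, -0.003]
wrist_force: [1.0, -19.1, -12.7]
finger_gap: 0.0155
```

```bash
python3 d.py
```

```text
t 36.73 p [ 0.5762 -0.0915  0.0593] hd 1.369 tilt [-0.0112  0.0034 -0.9999] F [  1.  -19.1 -12.7] gap 0.0155
local mm [ 49.1  -15.47] Floc [  4.8 -18.6]
```

Emit:
carry_out --pt "-1 0.001 0 0 0 0 0" --pt "-1 0.001 0 0 0 0 0" --pt "-1 0 0 0 0 0 0"

```text
clock: 37.1
tcp_pos: [0.5763, -0.0913, 0.0594]
orientation: [0.006, 0.775, 0.632, -0.005]
wrist_force: [-0.7, -25.7, -12.6]
finger_gap: 0.0153
```

```bash
python3 d.py
```

```text
t 37.1 p [ 0.5763 -0.0913  0.0594] hd 1.3677 tilt [-0.0146  0.0032 -0.9999] F [ -0.7 -25.7 -12.6] gap 0.0153
local mm [ 49.11 -15.26] Floc [  4.3 -25.3]
```

Emit:
carry_out --pt "-0.5 0 0 0 0 0 0" --pt "0 0 0 0 0 0 0" --pt "0 0 0 0 0 0 0" --pt "0 0 0 -0.03 0 0 0" --pt "0 0 0 -0.05 0 0 0" --pt "0 0 0 -0.05 0 0 0" --pt "0 0 0 -0.05 0 0 0" --pt "0 0.03 0 0 0 0 0" --pt "0 0.03 0 0 0 0 0" --pt "0 0 0 0 0 0 0"

```text
clock: 38.35
tcp_pos: [0.5877, -0.0223, 0.2402]
orientation: [0.0, 0.772, 0.635, 0.001]
wrist_force: [-0.7, -0.7, 0.3]
finger_gap: 0.0431
```

```bash
python3 -c "
from h import *
w=snap('wrist','w9');a=snap('scene','a9');d=snap('side','s9')
x=cv2.resize(w['color'][0:400,0:640,::-1],(400,250));
z=cv2.resize(d['color'][160:310,180:420,::-1],(400,250),interpolation=cv2.INTER_CUBIC)
y=a['color'][70:330,130:530,::-1]
y2=cv2.resize(a['color'][125:245,240:430,::-1],(400,250),interpolation=cv2.INTER_CUBIC)
cv2.imwrite('pics/v9.png',np.vstack([np.hstack([x,z]),np.hstack([y[:250],y2])]))"
```

```text
(no output)
```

View pics/v9.png

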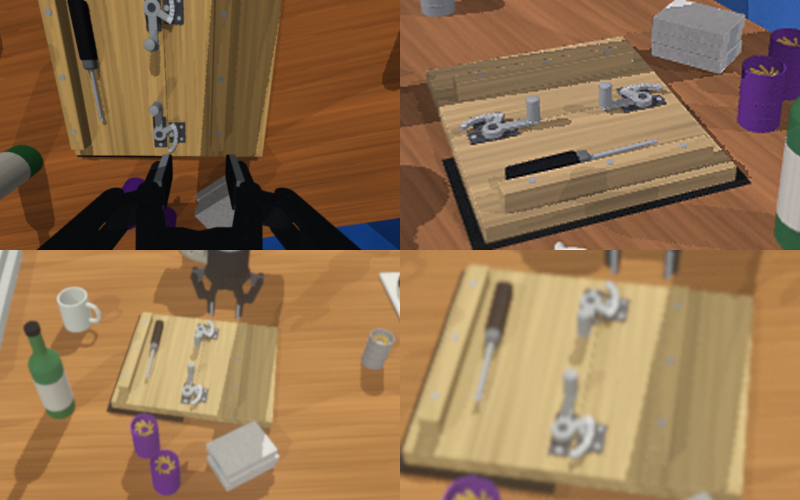

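Run:
```python
from h import *
c=load('a9'); g=lambda p:(240+(p[0]-400)*190/400,125+(p[1]-250)*120/250)
q=-.1974; R=np.array([[np.cos(q),np.sin(q)],[-np.sin(q),np.cos(q)]])
for p in((583,321),(570,377)): print((R@(at_z(c,[g(p)],.064)[0,:2]-[.5311,-.0667])*1e3).round(1))
print(env.hand_in())
```

```text
[-32.4 -12.3]
[ 54.1 -13.5]
the job is handed in; nothing more can be done
None
```

The trolley top is joined and the job is handed in, at about 38.5 s of the 72 s allowed.

**What I did**
- **Tin:** I moved the grey tin upright onto bare worktop at about (0.53, 0.36), clear of both boards.
- **Opening the locks:** I swung both levers to their open stops. They started at about 1.1 rad (near) and 0.18 rad (far).
- **Loose half:** I brought it up against the fixed half by its batten. It first sat about 2 mm out along the joint, so I eased it off, moved it back and pushed it up again.
- **Closing the locks:** I then turned the near lever home, followed by the far one.

**What the last checks showed**
- **Joint and bystanders:** The final pictures show the joint shut along its length and both knobs pointing at each other. The tin is upright, and the bottle, mug, cartons and screwdriver look undisturbed.
- **Ends level:** Before locking, wrist-camera offsets ranged from about 0 to 1.2 mm depending on which feature I compared. I did not measure the ends again after locking.
- **Levers home:** Both levers stopped firmly, the near one at 18 N and the far one at 25 N. The gripper read 0.4 to 1 mm short of the ideal knob position, which I put down to arm and grip compliance.
- **One disagreement:** A last rough pixel check put both knobs on the home line across the joint (y −12 and −13.5 mm, against −14). Along the joint, the near knob read −32 mm instead of −48 and the far one 54 instead of 48. I think these are poor pixel picks from a small crop. The gripper had read about ±49 mm when each lever reached home.

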